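Wedge the burst shield shut before a pressure test

TASK

Before air is put on the nest, swing the clear burst shield shut against its stop without slamming it, then slide the red-tailed dark steel wedge thin end first under the free half of the shield, from your side and square to it, and tap it in until it bites and jams the shield there. Tap it firmly home but do not force it, which would lift the shield off its hinges; let go, and leave the nest and the block behind the shield and the tape roll alone.

Things in the scene. Friction and masses are not known exactly. Their poses are not given: they have to be found in the camera images.
- shield_stand: fixed stand of the shield: hinge post at its left, stop post behind the shield's free end, base plate 8 mm high beginning 80 mm behind the shield. Origin on the table, below the middle of the shut shield; x points away from the robot, square to the shut shield, y toward the hinge post. The shield is shut when its axes line up with these; its yaw less the stand's is minus the opening angle
- shield: burst shield: clear pane in an aluminium frame 260 mm wide, 20 mm thick, 24 to 152 mm above the table, black handle on top. Origin on its upright hinge axis at table height; x square to the pane; y along it, free end at y = -266 mm; the frame's mid thickness is at x = +16.5 mm. It turns about z from lined up with the stand (shut) to 1 rad toward the robot (turned clockwise) and stays where it is left
- wedge_way (a point): point on the table under the middle of the pane's thickness, 40 mm from mid width toward the free end: middle of the clear way for the wedge (30 mm either side of it along the pane). Axes as shield. Above it a black rubber strip, 8 mm thick, hangs from the frame; its underside is 9 to 14 mm above the table, different every time and not measured; it yields upward about 1 mm per 12 N
- handle (a point): middle of the bar of the pull handle on top of the shield: 10 mm thick black bar, 60 mm long along the pane, 184 mm above the table, 32 mm above the frame, 70 mm from mid width toward the free end; it can be pushed or pinched from above
- wedge: loose dark steel wedge with a red tail block, 150 mm long, 36 mm wide, 0.55 kg, flat on the table. Origin at the centre of its underside; x points to the thin end, z up. 3 mm thick at the thin end (x = +75 mm), rising evenly to 23 mm at x = -25 mm; behind that the tail block. It meets the strip when its thin end is 30 to 55 mm beyond it; each mm further takes about 3 to 5 N more push
- wedge_grip (a point): middle of the red tail block (38 mm wide along the wedge's y, 28.5 mm high, x = -75 to -25 mm of the wedge), 14 mm above its underside, 52 mm behind the wedge's origin: grasp the block's two sides here. A wedge held a little above the table while it is driven loosens when let go, so finish with taps or pushes on the tail end of the released wedge
- wedge_tail (a point): middle of the flat tail end of the wedge, 14 mm above its underside, to tap or push on toward the thin end. A push of about 16 N on the loose wedge jams it right: when let go it still presses on the shield with a third to a half of that and stays. A push under about 10 N may leave it too loose; over about 24 N it may strain the hinges
- test_nest: bystander: aluminium nest cylinder, 47 mm across, 51 mm high, on the base plate behind the shield; origin at the centre of its underside
- test_block: bystander: aluminium seal block 44 x 50 x 18 mm on the base plate behind the shield; origin at the centre of its underside
- tape_roll: bystander: white and blue tape roll, 53 mm across, 14 mm high, on the table to the left; origin at the centre of its underside

How it is judged:
On the way, in this order (a step that is already met when the one before it is completed fails the run):
1. the shield is swung shut against its stop, the wedge not yet under load (angle between the x axis of shield and the x axis of shield_stand, either way round below 0.03 rad and contact force between wedge and shield below 1 N), for 0.2 s.
2. the wedge bites under the shut shield (angle between the x axis of shield and the x axis of shield_stand, either way round below 0.03 rad and contact force between wedge and shield above 3 N), for 0.2 s.
At the end, for the whole second after the job is handed in: the shield is shut (within 0.03 rad of its stop), the wedge lies flat on the table under the free half of the shield, pushed in from the robot's side and square to it within 0.25 rad, released and at rest, and by itself presses on the shield with more than 4 N (angle between the x axis of shield and the x axis of shield_stand, either way round below 0.03 rad and contact force between wedge and shield above 4 N and y of wedge in the frame of wedge_way between -0.09 and 0.05 m and x of wedge in the frame of wedge_way below 0.01 m and angle between the x axis of wedge and the x axis of shield, either way round below 0.25 rad and angle between wedge's own z axis and vertical below 0.06 rad and linear speed of wedge below 0.01 m/s); the robot touches nothing.
It fails at once if the shield is slammed (turns faster than 2 rad/s) (angular speed of shield above 2 rad/s).
It fails at once if the wedge is forced: it presses on the shield with more than 20 N (contact force between wedge and shield above 20 N).
It fails at once if the nest, the seal block or the tape roll is moved more than 20 mm (distance of any of test_nest, test_block, tape_roll from where it was at the start of the episode above 0.02 m).
It also fails if it takes over 67 s, if anything falls off the work surface, if the arm or the gripper's body presses on something with over 40 N, if the wrist force passes 120 N, or if a joint passes its speed limit or range.

ROBOT

A 7-joint arm with a two-finger parallel gripper is mounted at the origin on a cart in front of the work surface, level with it; the furniture and walls round the work are solid. World frame = base frame: x ahead of the robot, y to its left, z up, the work surface at z = 0. Lengths are in m, angles in rad, forces in N, time in s.
With the tool pointing down it reaches from about 0.4 to 0.875 m from the base axis. Payload 19.3 kg.
Tool frame: the origin (TCP) lies on the mounting face of the last link; the fingertips stand 173 mm ahead of it and the grasp point (between the pads) lies 155 mm ahead of it (arm.pinch_z is the distance from the TCP to the grasp point, in m); z points along the fingers, y is the line along which they close (so a half turn about z gives the same grasp; the last joint's range is limited). The gripper opens to 85 mm and grips with 20 to 120 N. Pads are 22 mm wide; open, the fingers measure 114 mm over their backs; the gripper's body (76 mm by 85 mm) begins 54 mm behind the grasp point. The pads swing forward as they close: fully open they stand 13 mm farther back than shut.
Start: joints at [-1.408, 0.521, -0.036, 1.599, 0.021, 1.021, -0.113], TCP at [0.144, 0.608, 0.405] pointing down, gripper open.
Joint ranges: [-2.91, 2.91], [-0.3, 2.13], [-1.5, 1.42], [0.17, 2.43], [-1.26, 4.41], [0.16, 1.93], [-2.52, 2.52]. Speed limits (rad/s): [1.89, 1.89, 2.39, 2.39, 3.01, 3.01, 3.01].

INTERFACE

Orientations are given as a 3x3 rotation matrix whose columns are the frame's x, y, z axes.
In Python, from plant import arm gives the robot as it stands.
- The arm moves only by the shell command python3 -m inch 'ROWS'. ROWS is JSON, a list that holds one entry, the list of rows, each a list of 7 numbers: the finger opening in mm, from 0 to 85.4, then the shift along the tool's x, y, z in mm, then the turn, a rotation vector about the tool's x, y, z in rad. In form: [[[grip, tx, ty, tz, rx, ry, rz], ...]]. A call has 1 to 20 rows; each row is the pose to reach, as a shift and turn from the pose commanded when the call began, along the tool's axes at that moment; what a row does not reach only later rows make up. A row lasts 1/8 s, in which the tool goes at most 62.5 mm and 10.7 degrees, less where a joint would pass 70% of its speed; a pose out of reach is approached as far as the arm can. A call with a gripper value outside its range is refused whole. The fingers move at their own pace and stop on an object; the grip force is fixed at half the most. Time passes only in rows, so rows that repeat a pose let the fingers close. It gives the time, the measured TCP pose, the force, the opening and the grip force at its end, in the units of the state.
- arm.read_state(): the state, without advancing time (a new reading comes with each control period).
- arm.capture(name): name is "side" or "top" or "wrist"; returns (picture, depth): 420x560x3 uint8, red, green, blue; 420x560 float32, m along the optical axis (not along the pixel's ray), 0 where there is no reading.
- arm.calibration(name): a dict with "mtx" (3x3 intrinsics, pixels), "k1" (the pictures are not rectified: a ray, as slopes to the right and down, at radius r is drawn at 1 + k1 r^2 times it, then the intrinsics apply), "R" (3x3) and "t" (3): a world point X has camera coordinates R X + t; the wrist camera has in their place "T_tool_cam" (4x4, takes a point from camera to tool coordinates, whose origin is the TCP and whose axes are the flange's). Camera axes: x right, y down, z forward; pixel columns grow to the right and rows downward; lengths in m; the calibration is good to about 2 mm. A picture is of the moment at which its call begins: read the wrist's pose just before it. calibration takes no time and is no camera call.
- arm.finish_job(): hands the job in; it is judged then, once.
The state is a dict: "t": time; "joint_positions": joint angles; "qvel": joint speeds; "joint_efforts": joint torques, N m; "tcp_pos": TCP position; "eef_rot": TCP orientation; "contact_force": force on the tool from outside, world axes, zero at the start; "torque": the same for the moment, N m; "opening": finger opening in m; "finger_force": force on a finger pad.
Only numpy, scipy, OpenCV 4.12 (cv2) and the standard library are available. Lean on these libraries where they do the work, as an engineer would, in place of code of your own. Each camera call takes 0.05 s, during which the arm holds its last target. There are 200 camera calls.

## Working session

There is one attempt and no reset: what is moved stays moved. The work goes in short steps, Python scripts to look and compute and a shell command to move; the robot and the scene stay as the last step left them, time stands still between calls to the robot, and variables do not carry over. Pictures are saved under pics/ and viewed, at most 13 in all, crops included, and the job is handed in when it is done.

```bash
mkdir -p pics; cat > h.py <<'E'
import numpy as np, cv2
from plant import arm
def ray(c,u,v):
    m=np.array(c["mtx"]);k=c["k1"]
    d=np.array([(u-m[0,2])/m[0,0],(v-m[1,2])/m[1,1]]);s=d.copy()
    for _ in range(20): s=d/(1+k*(s@s))
    return np.array([s[0],s[1],1.])
def pose(name,st=None):
    c=arm.calibration(name)
    if name=="wrist":
        st=st or arm.read_state();T=np.array(c["T_tool_cam"]);R=np.array(st["eef_rot"])
        return c,R@T[:3,:3],R@T[:3,3]+np.array(st["tcp_pos"])
    R=np.array(c["R"]);return c,R.T,-R.T@np.array(c["t"])
def at_z(P,u,v,z):
    c,R,o=P;d=R@ray(c,u,v);return o+d*(z-o[2])/d[2]
def at_d(P,u,v,d):
    c,R,o=P;return o+R@ray(c,u,v)*d
def snap(name):
    P=pose(name);im,d=arm.capture(name);return P,im,d
def save(f,im,s=1):
    if s!=1: im=cv2.resize(im,None,fx=s,fy=s,interpolation=cv2.INTER_CUBIC)
    cv2.imwrite("pics/"+f,im[...,::-1])
E
python3 - <<'E'
from h import *
import pickle
D={}
for n in("top","side"):
    P,im,d=snap(n);D[n]=(P,im,d);save(n+"0.png",im,1.4);print(n,P[2],P[1][:,2])
pickle.dump(D,open("d0.pkl","wb"))
s=arm.read_state();print(s["eef_rot"],s["tcp_pos"],s["contact_force"],arm.pinch_z)
E
```

```text
top [ 0.2694057  -0.06312463  0.91741308] [ 0.33422948  0.10965607 -0.93609091]
side [0.5836697  0.95664866 0.85143078] [-0.03672317 -0.78646433 -0.616543  ]
[[-9.73027161e-01  2.30690521e-01 -1.63597606e-04]
 [ 2.30690568e-01  9.73026644e-01 -1.00566075e-03]
 [-7.28115733e-05 -1.01627565e-03 -9.99999481e-01]] [0.14417344 0.6080227  0.40416392] [ 0.52221623 -0.48558805 -0.41774442] 0.1547
```

View pics/top0.png

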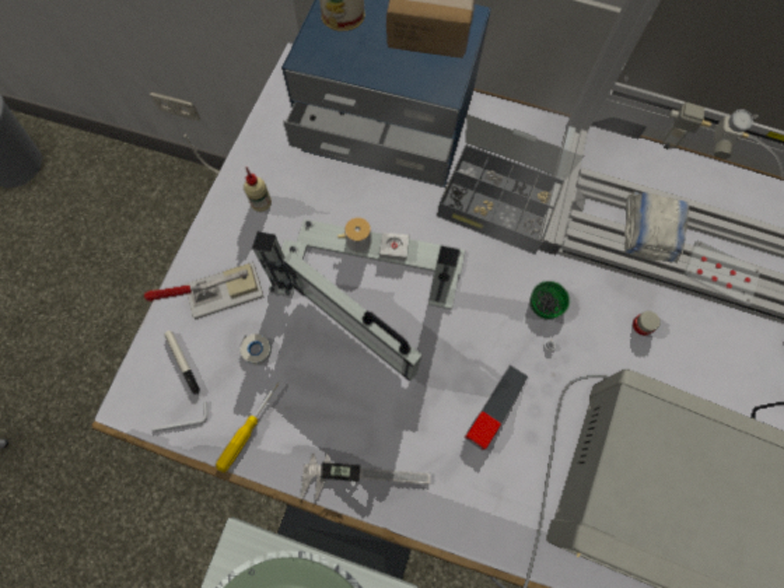

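View pics/side0.png

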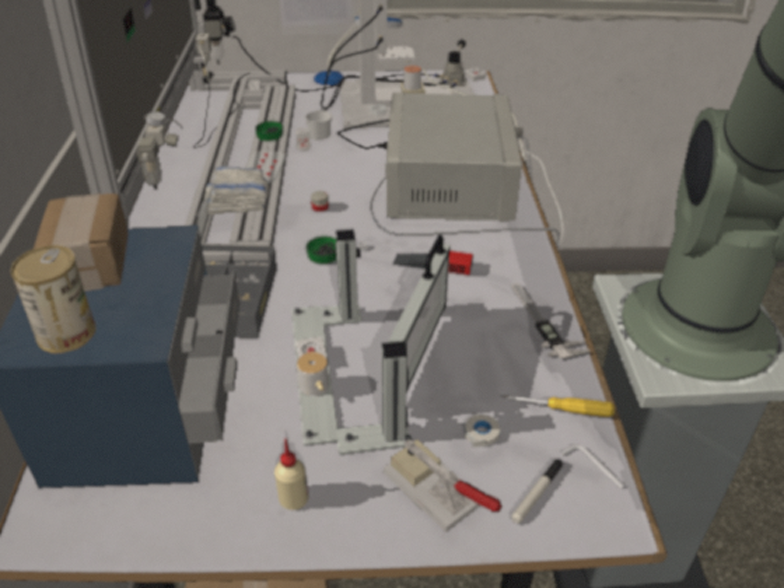

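The top view shows the shield open: top rail from (285,258) to (418,362), handle from (366,317) to (408,348), hinge post at (267,243) and stop post at (450,262). The wedge runs from its red tail near (484,430) to its thin end near (515,372). I'll compute their positions.

```bash
python3 - <<'E'
from h import *
import pickle
D=pickle.load(open("d0.pkl","rb"));P,im,d=D["top"]
for n,u,v,z in [("handleA",366,317,.189),("handleB",408,348,.189),("rail_hinge",290,260,.152),("rail_free",416,358,.152),("post_hinge",267,243,.17),("post_stop",450,262,.16),("tailTopMid",484,430,.0285),("thinL",508,368,.003),("thinR",525,375,.003),("tailendL",467,437,.028),("tailendR",487,447,.028),("tape",256,347,.014),("redfrontL",480,412,.028),("redfrontR",500,421,.028)]:
    u/=1.4;v/=1.4
    print(n,at_z(P,u,v,z).round(4),"depth",at_d(P,u,v,d[int(v),int(u)]).round(4))
save("topcrop.png",im[160:330,170:390],3.5)
E
```

```text
handleA [0.4801 0.0345 0.189 ] depth [0.4825 0.0356 0.1805]
handleB [ 0.456  -0.0354  0.189 ] depth [ 0.4593 -0.0349  0.1761]
rail_hinge [0.5406 0.1813 0.152 ] depth [0.5412 0.1818 0.1505]
rail_free [ 0.455  -0.0495  0.152 ] depth [ 0.4547 -0.0495  0.1533]
post_hinge [0.5494 0.2198 0.17  ] depth [0.5474 0.2178 0.1753]
post_stop [ 0.6122 -0.0544  0.16  ] depth [ 0.6046 -0.0546  0.1768]
tailTopMid [ 0.4063 -0.1868  0.0285] depth [ 0.4063 -0.1869  0.0281]
thinL [ 0.5242 -0.2026  0.003 ] depth [ 0.5247 -0.2029  0.0013]
thinR [ 0.5215 -0.2336  0.003 ] depth [ 0.5227 -0.2344 -0.0013]
tailendL [ 0.3872 -0.1637  0.028 ] depth [ 0.3876 -0.1641  0.025 ]
tailendR [ 0.382  -0.1984  0.028 ] depth [ 0.3823 -0.1987  0.0261]
tape [0.4191 0.22   0.014 ] depth [ 0.4217  0.2248 -0.0013]
redfrontL [ 0.4321 -0.1731  0.028 ] depth [ 0.4381 -0.1772 -0.0049]
redfrontR [ 0.4283 -0.2079  0.028 ] depth [ 0.4288 -0.2085  0.0248]
```

View pics/topcrop.png

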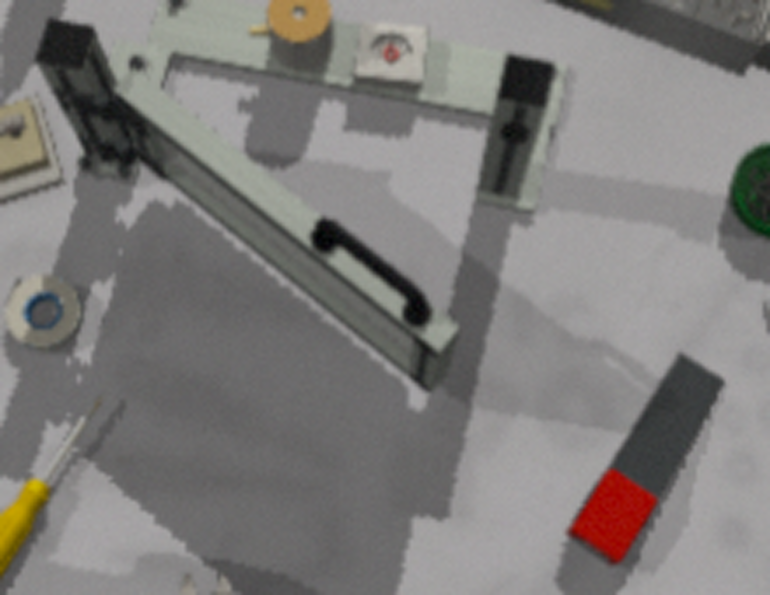

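The crop shows the handle bar from (325,232) to (418,308), the rail's free end corners at (460,325) and (425,348), and the base plate's near edge from (175,58) to (490,113). The wedge corners are at (571,532) and (617,562) on the tail, and (681,353) and (723,382) on the thin end.

```bash
python3 - <<'E'
from h import *
import pickle
D=pickle.load(open("d0.pkl","rb"));P,im,d=D["top"]
g=lambda x,y,z:at_z(P,170+x/3.5,160+y/3.5,z)
def an(a,b): v=b-a; return np.arctan2(v[1],v[0])
hA,hB=g(325,232,.189),g(418,308,.189);print("handle",hA,hB,(hA+hB)/2,np.linalg.norm(hA-hB))
print("shield yaw from handle",an(hB,hA)-np.pi/2)
f1,f2=g(460,325,.152),g(425,348,.152);print("free",f1,f2)
r1=g(150,92,.152);print("far edge",r1,"yaw",an(f1,r1)-np.pi/2)
yaw=an(f1,r1)-np.pi/2
R=np.array([[np.cos(yaw),-np.sin(yaw)],[np.sin(yaw),np.cos(yaw)]])
free=(f1+f2)[:2]/2; hinge=free-R@[.0165,-.266];print("hinge axis",hinge,"handle pred",hinge+R@[.0165,-.136-.07])
b1,b2=g(175,58,.008),g(490,113,.008);sy=an(b2,b1)-np.pi/2;print("plate edge",b1,b2,"stand yaw",sy)
S=np.array([[np.cos(sy),-np.sin(sy)],[np.sin(sy),np.cos(sy)]])
print("opening",sy-yaw)
print("plate edge dist from shut mid: ",(S.T@(b1[:2]-hinge)),(S.T@(b2[:2]-hinge)))
# wedge_way shut
print("way shut",hinge+S@[.0165,-.136-.04],"handle shut",hinge+S@[.0165,-.206])
t1,t2,n1,n2=g(571,532,.0285),g(617,562,.0285),g(681,353,.003),g(723,382,.003)
t=(t1+t2)/2;n=(n1+n2)/2;wy=an(t,n);print("wedge tail",t,"tip",n,"len",np.linalg.norm((n-t)[:2]),"w",np.linalg.norm(t1-t2),np.linalg.norm(n1-n2),"yaw",wy)
o=(t+n)[:2]/2;print("origin",o,"grip",o-.052*np.array([np.cos(wy),np.sin(wy)]))
q=arm.read_state();R=np.array(q["eef_rot"]);print("tool yaw y-axis",np.arctan2(R[1,1],R[0,1]),np.arctan2(R[1,0],R[0,0]))
E
```

```text
handle [0.48123566 0.03191344 0.189     ] [ 0.45586279 -0.0313666   0.189     ] [4.68549224e-01 2.73417010e-04 1.89000000e-01] 0.06817731533144736
shield yaw from handle -0.3813351223617656
free [ 0.46338535 -0.05594747  0.152     ] [ 0.44403702 -0.04080599  0.152     ]
far edge [0.54328218 0.16902434 0.152     ] yaw -0.34124788716699794
hinge axis [0.52718304 0.20780706] handle pred [0.47379098 0.00816354]
plate edge [0.62624437 0.20527215 0.008     ] [ 0.65796454 -0.0288501   0.008     ] stand yaw 0.13466550296624047
opening 0.4759133901332384
plate edge dist from shut mid:  [ 0.09782412 -0.01581182] [ 0.09782412 -0.25207312]
way shut [0.56716322 0.03561579] handle shut [0.57119098 0.0058874 ]
wedge tail [ 0.38264148 -0.17921081  0.0285    ] tip [ 0.52496883 -0.22165723  0.003     ] len 0.14852196212129426 w 0.034248775556291355 0.034215506214755484 yaw -0.2898330053012306
origin [ 0.45380515 -0.20043402] grip [ 0.40397399 -0.18557282]
tool yaw y-axis 1.3380089183827246 2.908805319174289
```

```bash
cat >> h.py <<'E'
def Rz(a): return np.array([[np.cos(a),-np.sin(a)],[np.sin(a),np.cos(a)]])
def rel(targets):
    """targets: (x,y,z_tcp,yaw) with tool y at yaw+90deg, tool down -> tool-frame rows"""
    s=arm.read_state();R=np.array(s["eef_rot"]);p=np.array(s["tcp_pos"])
    from scipy.spatial.transform import Rotation as Ro
    for x,y,z,w in targets:
        c,sn=np.cos(w),np.sin(w);T=np.array([[-c,-sn,0],[-sn,c,0],[0,0,-1.]]).T.T
        T=np.column_stack([[-c,-sn,0],[-sn,c,0],[0,0,-1.]])
        print((R.T@(np.array([x,y,z])-p)*1000).round(1),Ro.from_matrix(R.T@T).as_rotvec().round(3))
E
python3 - <<'E'
from h import *
n=np.r_[Rz(-.36)@[1,0]];h=np.array([.471,.004])
p=h-.037*n
rel([(.36,.3,.40,-.3),(*p,.40,-.36),(*p,.341,-.36)])
E
```

```text
[-281.1 -249.9    4.4] [-0.001  0.     0.067]
[-420.7 -507.6    4.7] [-0.001  0.     0.127]
[-420.6 -507.6   63.7] [-0.001  0.     0.127]
```

```bash
python3 -m inch '[[[0,-50,-45,0,0,0,0],[0,-100,-90,0,0,0,0],[0,-145,-130,0,0,0,0.03],[0,-190,-170,4,0,0,0.05],[0,-235,-210,4,0,0,0.06],[0,-281,-250,4,0,0,0.07],[0,-309,-302,4,0,0,0.09],[0,-337,-354,4,0,0,0.1],[0,-365,-406,4,0,0,0.12],[0,-393,-457,5,0,0,0.127],[0,-421,-508,5,0,0,0.127],[0,-421,-508,5,0,0,0.127],[0,-421,-508,5,0,0,0.127],[0,-421,-508,64,0,0,0.127],[0,-421,-508,64,0,0,0.127],[0,-421,-508,64,0,0,0.127]]]'
python3 - <<'E'
from h import *
P,im,d=snap("side");save("side1.png",im[120:300,200:420],3.5)
s=arm.read_state();print(s["tcp_pos"],s["contact_force"],s["opening"],s["t"])
hg=np.array([.5265,.208])
rel([(*(hg+Rz(a)@[.0165-.016,-.206]),.341,a) for a in (-.36,-.26,-.16,-.06,.04,.10,.135)])
E
```

```text
t: 2.1
tcp_pos: [0.4369, 0.0173, 0.3419]
eef_rot: [[-0.936, 0.351, 0.0], [0.351, 0.936, 0.0], [-0.0, 0.0, -1.0]]
contact_force: [0.3, 0.4, -0.2]
opening: -0.0002
finger_force: 0.0
[0.43706926 0.01720626 0.34231118] [ 1.21693378 -0.09055638  0.01803387] 6.642191291406603e-05 2.15
[-17.    4.    1.3] [0.001 0.001 0.001]
[-37.6   5.1   1.4] [ 0.001  0.001 -0.099]
[-57.9   8.2   1.4] [ 0.001  0.001 -0.199]
[-77.9  13.3   1.4] [ 0.001  0.001 -0.299]
[-97.2  20.4   1.5] [ 0.001  0.002 -0.399]
[-108.4   25.6    1.5] [ 0.001  0.002 -0.459]
[-114.8   28.9    1.5] [ 0.001  0.002 -0.494]
```

View pics/side1.png

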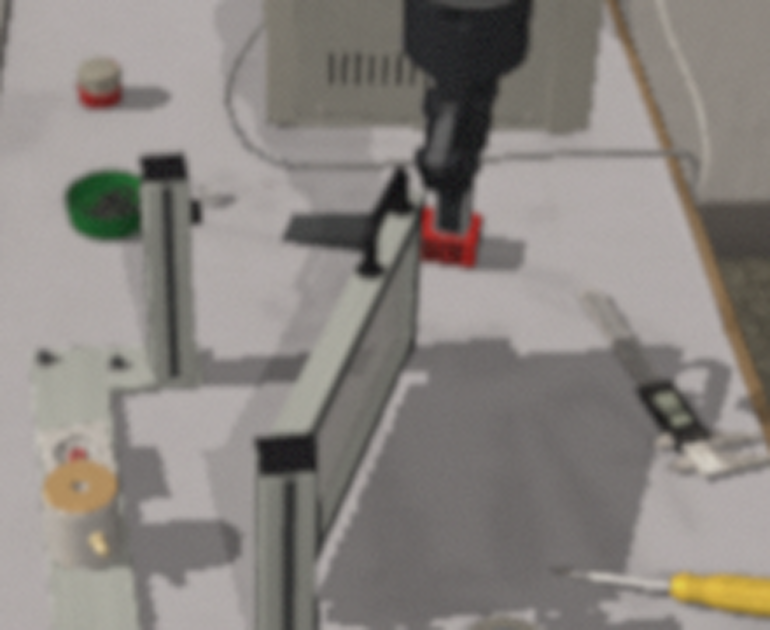

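The closed fingers stand just on the robot side of the handle, around (450,200), with the tips at about bar height. I'll push along the arc slowly.

```bash
python3 -m inch '[[[0,-6,2,1,0,0,0],[0,-11,3,1,0,0,0],[0,-16,4,1,0,0,0],[0,-22,4,1,0,0,-0.03],[0,-28,5,1,0,0,-0.055],[0,-34,5,1,0,0,-0.08],[0,-40,6,1,0,0,-0.11],[0,-46,6,1,0,0,-0.14],[0,-52,7,1,0,0,-0.17],[0,-58,8,1,0,0,-0.2],[0,-64,10,1,0,0,-0.23],[0,-70,11,1,0,0,-0.26],[0,-76,13,1,0,0,-0.29],[0,-82,15,1,0,0,-0.32],[0,-87,17,1,0,0,-0.345],[0,-92,18,1,0,0,-0.37],[0,-97,20,1,0,0,-0.4],[0,-101,22,1,0,0,-0.42],[0,-104,23,1,0,0,-0.44],[0,-104,23,1,0,0,-0.44]]]'
python3 - <<'E'
from h import *
import pickle
P,im,d=snap("top");pickle.dump((P,im,d),open("d1.pkl","wb"));save("top1.png",im[150:320,170:390],3.5)
print(arm.read_state()["contact_force"])
E
```

```text
t: 4.65
tcp_pos: [0.5423, 0.0016, 0.3397]
eef_rot: [[-0.997, -0.08, 0.0], [-0.08, 0.997, 0.0], [-0.0, 0.0, -1.0]]
contact_force: [0.5, -0.0, 0.1]
opening: -0.0003
finger_force: 0.0
[ 0.09569819  0.31290116 -1.14502812]
```

View pics/top1.png

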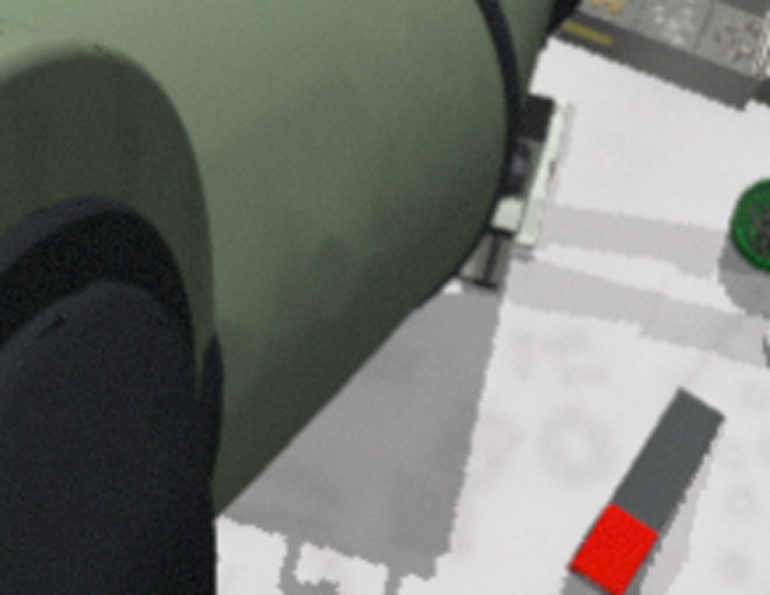

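The arm hides most of the shield, but its free end at (490,260) is now close to the stop post. I'll push on in small steps until the force rises.

```bash
python3 -m inch '[[[0,-2,0,0,0,0,-0.01],[0,-4,0,0,0,0,-0.02],[0,-6,0.5,0,0,0,-0.03],[0,-7,0.5,0,0,0,-0.04],[0,-8,1,0,0,0,-0.05],[0,-8,1,0,0,0,-0.05]]]'
```

```text
t: 5.45
tcp_pos: [0.55, 0.0033, 0.3397]
eef_rot: [[-0.992, -0.13, 0.0], [-0.13, 0.992, 0.0], [-0.0, 0.0, -1.0]]
contact_force: [-0.7, 0.9, 0.5]
opening: 0.0002
finger_force: 0.1
```

```bash
python3 -m inch '[[[0,-1,0,0,0,0,0],[0,-2,0,0,0,0,0],[0,-3,0,0,0,0,0],[0,-4,0,0,0,0,0],[0,-4,0,0,0,0,0]]]'; python3 -m inch '[[[0,-1,0,0,0,0,0],[0,-2,0,0,0,0,0],[0,-2,0,0,0,0,0]]]'
```

```text
t: 6.08
tcp_pos: [0.554, 0.0038, 0.3397]
eef_rot: [[-0.992, -0.13, 0.0], [-0.13, 0.992, 0.0], [-0.0, -0.0, -1.0]]
contact_force: [-0.1, -0.4, -0.7]
opening: 0.0002
finger_force: 0.1
t: 6.45
tcp_pos: [0.556, 0.004, 0.3397]
eef_rot: [[-0.992, -0.13, 0.0], [-0.13, 0.992, -0.0], [-0.0, -0.0, -1.0]]
contact_force: [0.1, 0.4, -0.9]
opening: -0.0
finger_force: 0.1
```

```bash
python3 -m inch '[[[0,-1,0,0,0,0,0],[0,-2,0,0,0,0,0],[0,-2,0,0,0,0,0]]]'; python3 -m inch '[[[0,-1,0,0,0,0,0],[0,-2,0,0,0,0,0],[0,-2,0,0,0,0,0]]]'
```

```text
t: 6.82
tcp_pos: [0.558, 0.0043, 0.3397]
eef_rot: [[-0.992, -0.13, 0.0], [-0.13, 0.992, -0.0], [-0.0, -0.0, -1.0]]
contact_force: [0.2, 0.9, -0.6]
opening: 0.0001
finger_force: 0.1
t: 7.2
tcp_pos: [0.5594, 0.0045, 0.3396]
eef_rot: [[-0.992, -0.13, -0.002], [-0.13, 0.992, -0.0], [0.002, 0.0, -1.0]]
contact_force: [-7.8, 0.2, 3.9]
opening: 0.0
finger_force: 3.3
```

```bash
python3 - <<'E'
from h import *
P,im,d=snap("side");save("side2.png",im[150:300,200:400],3.8)
E
```

```text
(no output)
```

View pics/side2.png

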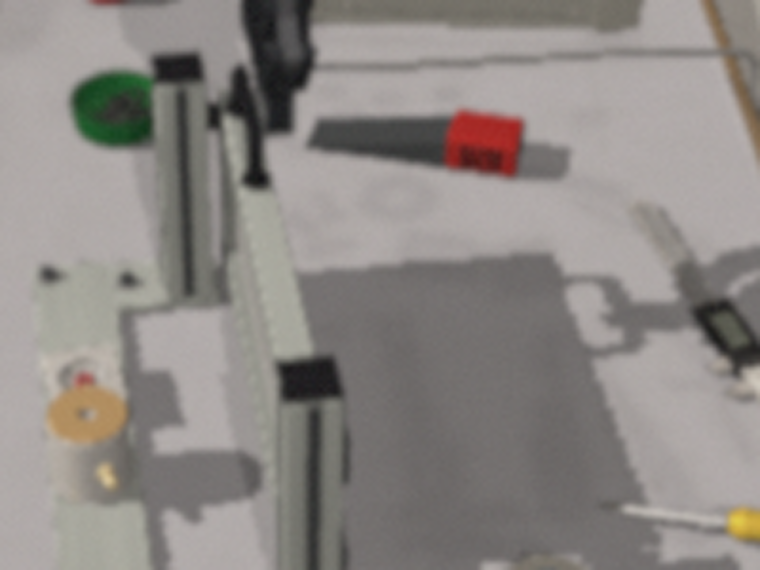

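The shield is shut: the force rose to 8 N with its free end against the stop bumper at (213,115). Next I'll back off and go above the wedge.

```bash
python3 - <<'E'
from h import *
rel([(.51,0,.34,.13),(.46,-.08,.36,-.1),(.404,-.186,.33,-.29),(.404,-.186,.178,-.29)])
E
```

```text
[49.6  2.  -0.3] [ 0.    -0.002  0.   ]
[109.6 -70.9 -20.2] [-0.    -0.002  0.23 ]
[ 178.8 -168.7    9.9] [-0.    -0.002  0.42 ]
[ 178.6 -168.7  161.9] [-0.    -0.002  0.42 ]
```

```bash
python3 -m inch '[[[0,10,0,0,0,0,0],[0,50,2,0,0,0,0],[0,80,-34,-10,0,0,0.11],[60,110,-71,-20,0,0,0.23],[60,133,-104,-12,0,0,0.3],[60,156,-137,0,0,0,0.36],[60,179,-169,10,0,0,0.42],[60,179,-169,10,0,0,0.42],[60,179,-169,10,0,0,0.42]]]'
python3 - <<'E'
from h import *
import pickle
s=arm.read_state()
A=snap("wrist");B=snap("top");pickle.dump((A,B),open("d2.pkl","wb"))
a=A[1];b=cv2.resize(B[1][130:330,170:400],None,fx=2.1,fy=2.1)
c=np.zeros((420,560+b.shape[1],3),np.uint8);c[:,:560]=a;c[:b.shape[0],560:]=b
cv2.imwrite("pics/w2.png",cv2.resize(c,(800,int(420*800/c.shape[1])))[...,::-1]);save("w2w.png",a,1.4);print(c.shape)
E
```

```text
t: 8.38
tcp_pos: [0.4044, -0.186, 0.3299]
eef_rot: [[-0.958, 0.285, 0.001], [0.285, 0.958, 0.0], [-0.001, 0.0, -1.0]]
contact_force: [-0.2, -0.4, -0.1]
opening: 0.0603
finger_force: 0.0
(420, 1043, 3)
```

View pics/w2.png

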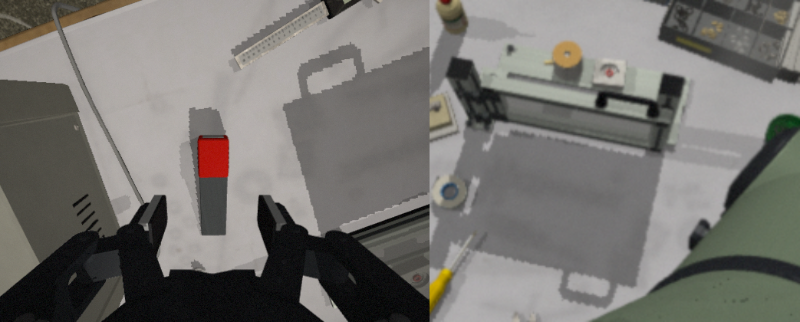

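Left (wrist): the wedge is centred between the fingers, red block at about (213,158). Right (top): the shield is shut, handle from (600,98) to (656,106). I'll measure both more closely.

```bash
python3 - <<'E'
from h import *
import pickle
A,B=pickle.load(open("d2.pkl","rb"))
for nm,(P,im,d) in (("wrist",A),("top",B)):
    hsv=cv2.cvtColor(im,cv2.COLOR_RGB2HSV)
    m=((hsv[...,1]>170)&((hsv[...,0]<8)|(hsv[...,0]>172))&(hsv[...,2]>110)).astype(np.uint8)
    n,l,s,c=cv2.connectedComponentsWithStats(m)
    if n<2: continue
    k=1+s[1:,4].argmax();print(nm,s[k],c[k])
    if nm=="wrist":
        pts=np.argwhere(l==k)[:,::-1].astype(float)
        w=np.array([at_z(P,u,v,.0285)[:2] for u,v in pts])
        r=cv2.minAreaRect((w*1000).astype(np.float32));print("red rect",r)
P,im,d=B
def f(x,y,z): return at_z(P,(x/.767-560)/2.1+170,(y/.767)/2.1+130,z)
a,b=f(602,98,.189),f(656,105,.189);print(a,b,(a+b)/2,np.arctan2(*(a-b)[1::-1])-np.pi/2)
save("sh.png",im[150:250,180:370],4.2)
P,im,d=A
u=278
for y in (240,270,295,302,305):
    print(y,at_d(P,u,y,d[y,u]).round(4), at_z(P,u,y,.003).round(4))
E
```

```text
wrist [ 258  181   40   51 1932] [277.79451346 205.70755694]
red rect ((407.7325744628906, -185.29934692382812), (36.249961853027344, 48.55303192138672), 73.98792266845703)
top [104 205  32   7  69] [117.53623188 207.88405797]
[0.56228677 0.02917023 0.189     ] [ 0.57487805 -0.03868687  0.189     ] [ 0.56858241 -0.00475832  0.189     ] 0.183469152521182
240 [ 0.4431 -0.1954  0.0206] [ 0.4499 -0.1973  0.003 ]
270 [ 0.4781 -0.2057  0.014 ] [ 0.4837 -0.2073  0.003 ]
295 [ 0.5111 -0.2154  0.0071] [ 0.5135 -0.2161  0.003 ]
302 [ 0.5195 -0.2178  0.0073] [ 0.5222 -0.2186  0.003 ]
305 [ 0.5245 -0.2193  0.0052] [ 0.5259 -0.2197  0.003 ]
```

View pics/sh.png

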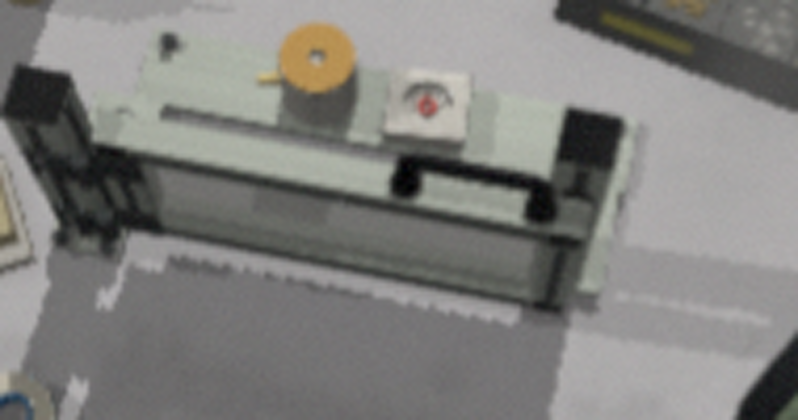

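The crop shows the rail's near top edge running from about (125,150) to (580,238), the bar from (410,163) to (545,185), and the frame's bottom edge ending near (555,305).

```bash
python3 - <<'E'
from h import *
import pickle
A,(P,im,d)=pickle.load(open("d2.pkl","rb"))
g=lambda x,y,z:at_z(P,180+x/4.2,150+y/4.2,z)
an=lambda a,b:np.arctan2(*(b-a)[1::-1])-np.pi/2
a,b=g(125,150,.152),g(580,238,.152);print("near top edge",a,b,an(b,a))
a,b=g(410,163,.189),g(545,185,.189);print("bar",a,b,(a+b)/2,an(b,a))
a,b=g(155,233,.024),g(535,300,.024);print("bottom near edge",a,b,an(b,a))
a,b=g(165,108,.008),g(560,165,.008);print("plate edge",a,b,an(b,a))
E
```

```text
near top edge [0.54241026 0.17590613 0.152     ] [ 0.57025668 -0.06001862  0.152     ] 0.11748736302972729
bar [0.56692805 0.02955399 0.189     ] [ 0.57674043 -0.03632484  0.189     ] [ 0.57183424 -0.00338542  0.189     ] 0.14785887389902275
bottom near edge [0.54407764 0.17908284 0.024     ] [ 0.57534588 -0.04543379  0.024     ] 0.13837906868070582
plate edge [0.6279417  0.20793399 0.008     ] [ 0.66866057 -0.03457595  0.008     ] 0.16635427568727712
```

```bash
python3 -m inch '[[[60,-1,0,50,0,0,0],[60,-1,0.5,100,0,0,0],[60,-1,0.5,135,0,0,0],[60,-1,0.5,152,0,0,0],[60,-1,0.5,152,0,0,0],[10,-1,0.5,152,0,0,0],[10,-1,0.5,152,0,0,0],[10,-1,0.5,152,0,0,0],[10,-1,0.5,152,0,0,0]]]'
```

```text
t: 9.6
tcp_pos: [0.4058, -0.1859, 0.1788]
eef_rot: [[-0.958, 0.285, 0.002], [0.285, 0.958, -0.0], [-0.002, 0.0, -1.0]]
contact_force: [-0.7, 1.2, 5.3]
opening: 0.037
finger_force: 59.8
```

```bash
python3 - <<'E'
from h import *
w=np.array([.5685,.031]);g=lambda x:w+Rz(.135)@[x-.052,0]
rel([(.406,-.186,.205,-.29),(*g(-.095),.205,.135),(*g(-.095),.181,.135),(*g(-.05),.181,.135)])
E
```

```text
[ -0.3  -0.1 -26.2] [0.    0.002 0.001]
[ 39.8 193.8 -26.2] [-0.     0.002 -0.424]
[ 39.9 193.7  -2.2] [-0.     0.002 -0.424]
[ -1.2 212.3  -2.1] [-0.     0.002 -0.424]
```

```bash
python3 -m inch '[[[10,0,0,-12,0,0,0],[10,0,0,-26,0,0,0],[10,12,45,-26,0,0,-0.1],[10,24,95,-26,0,0,-0.2],[10,37,145,-26,0,0,-0.32],[10,49,190,-26,0,0,-0.424],[10,49,190,-26,0,0,-0.424],[10,49,190,-26,0,0,-0.424],[10,49,190,-12,0,0,-0.424],[10,49,190,-3,0,0,-0.424],[10,49,190,-1,0,0,-0.424],[10,49,190,-1,0,0,-0.424]]]'
python3 - <<'E'
from h import *
import pickle
s=arm.read_state();print(s["tcp_pos"],s["contact_force"])
A=snap("wrist");B=snap("side");pickle.dump((A,B),open("d3.pkl","wb"))
b=cv2.resize(B[1][150:300,200:400],(800,600))
a=cv2.resize(A[1],(560,420));c=np.zeros((420,1120,3),np.uint8);c[:,:560]=a;c[:,560:]=cv2.resize(b,(560,420))
cv2.imwrite("pics/w3.png",cv2.resize(c,(800,300))[...,::-1])
E
```

```text
t: 11.1
tcp_pos: [0.4125, 0.0092, 0.1788]
eef_rot: [[-0.991, -0.132, -0.001], [-0.132, 0.991, -0.0], [0.001, -0.0, -1.0]]
contact_force: [-6.1, -1.5, 23.2]
opening: 0.0369
finger_force: 65.6
[0.4124957  0.00923193 0.17879745] [-6.13757723 -1.528045   23.23268389]
```

View pics/w3.png

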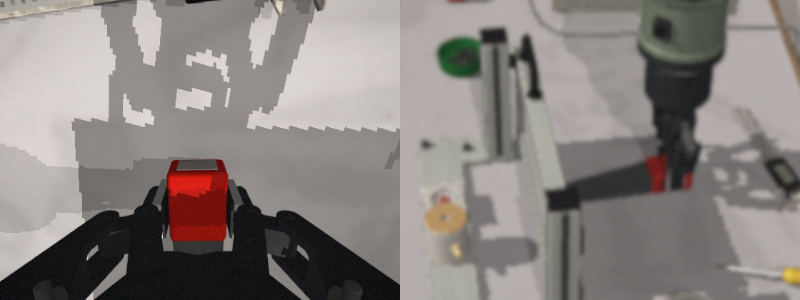

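The wedge is held square in front of the shield (right half, tip near (580,190)), pressing 23 N on the table. I'll relieve that and slide it in short of the bite.

```bash
python3 -m inch '[[[10,0,0,-1,0,0,0],[10,-5,0,-1,0,0,0],[10,-12,0,-1,0,0,0],[10,-20,0,-1,0,0,0],[10,-28,0,-1,0,0,0],[10,-36,0,-1,0,0,0],[10,-44,0,-1,0,0,0],[10,-50,0,-1,0,0,0],[10,-50,0,-1,0,0,0]]]'
```

```text
t: 12.32
tcp_pos: [0.4626, 0.0168, 0.1797]
eef_rot: [[-0.991, -0.134, 0.0], [-0.134, 0.991, -0.0], [-0.0, -0.0, -1.0]]
contact_force: [-0.2, 0.1, -4.2]
opening: 0.037
finger_force: 62.1
```

```bash
python3 -m inch '[[[10,0,0,0.5,0,0,0],[55,0,0,0.5,0,0,0],[55,0,0,0.5,0,0,0],[55,0,0,0,0,0,0],[55,0,0,-20,0,0,0],[55,0,0,-45,0,0,0],[0,24,0,-45,0,0,0],[0,45,0,-45,0,0,0],[0,45,0,-45,0,0,0],[0,45,0,-45,0,0,0],[0,45,0,-20,0,0,0],[0,45,0,0,0,0,0],[0,45,0,0,0,0,0],[0,45,0,0,0,0,0]]]'
python3 - <<'E'
from h import *
import pickle
s=arm.read_state();print(s["tcp_pos"],s["contact_force"])
A=snap("wrist");B=snap("side");pickle.dump((A,B),open("d4.pkl","wb"))
c=np.zeros((420,1120,3),np.uint8);c[:,:560]=A[1];c[:,560:]=cv2.resize(B[1][150:300,200:400],(560,420))
cv2.imwrite("pics/w4.png",cv2.resize(c,(800,300))[...,::-1])
E
```

```text
t: 14.08
tcp_pos: [0.4181, 0.0106, 0.1801]
eef_rot: [[-0.991, -0.134, 0.0], [-0.134, 0.991, -0.0], [-0.0, -0.0, -1.0]]
contact_force: [0.2, 0.2, -0.1]
opening: -0.0002
finger_force: 0.0
[0.41807746 0.01064099 0.18013476] [ 0.20930259  0.24414812 -0.0551417 ]
```

View pics/w4.png

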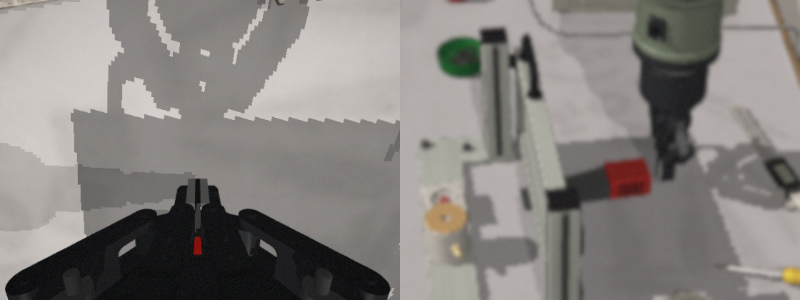

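The wedge is free, with its thin part under the shield and the closed fingers just behind the red tail at (640,180). I'll push and watch the force.

```bash
python3 -m inch '[[[0,-4,0,0,0,0,0],[0,-8,0,0,0,0,0],[0,-11,0,0,0,0,0],[0,-14,0,0,0,0,0],[0,-16,0,0,0,0,0],[0,-18,0,0,0,0,0],[0,-18,0,0,0,0,0]]]'; python3 -m inch '[[[0,-1,0,0,0,0,0],[0,-2,0,0,0,0,0],[0,-3,0,0,0,0,0],[0,-3,0,0,0,0,0]]]'
```

```text
t: 15.05
tcp_pos: [0.4349, 0.013, 0.1796]
eef_rot: [[-0.991, -0.134, -0.002], [-0.134, 0.991, -0.0], [0.002, 0.0, -1.0]]
contact_force: [-5.8, -0.5, 4.2]
opening: 0.0
finger_force: 2.9
t: 15.55
tcp_pos: [0.4378, 0.0133, 0.1796]
eef_rot: [[-0.991, -0.134, -0.003], [-0.134, 0.991, -0.0], [0.003, 0.0, -1.0]]
contact_force: [-6.5, -0.6, 5.8]
opening: 0.0003
finger_force: 3.2
```

```bash
for i in 1 2 3; do :; done; python3 -m inch '[[[0,-1,0,0,0,0,0],[0,-2,0,0,0,0,0],[0,-2,0,0,0,0,0]]]'; python3 -m inch '[[[0,-1,0,0,0,0,0],[0,-2,0,0,0,0,0],[0,-2,0,0,0,0,0]]]'
```

```text
t: 15.92
tcp_pos: [0.4398, 0.0136, 0.1796]
eef_rot: [[-0.991, -0.134, -0.003], [-0.134, 0.991, -0.0], [0.003, 0.0, -1.0]]
contact_force: [-6.5, 0.2, 4.7]
opening: 0.0002
finger_force: 3.3
t: 16.3
tcp_pos: [0.4417, 0.0139, 0.1796]
eef_rot: [[-0.991, -0.134, -0.003], [-0.134, 0.991, -0.0], [0.003, 0.0, -1.0]]
contact_force: [-6.8, -1.4, 3.8]
opening: -0.0002
finger_force: 3.1
```

```bash
python3 -m inch '[[[0,-1,0,0,0,0,0],[0,-2,0,0,0,0,0],[0,-2,0,0,0,0,0]]]'|grep -E "pos|contact"; python3 -m inch '[[[0,-1,0,0,0,0,0],[0,-2,0,0,0,0,0],[0,-2,0,0,0,0,0]]]'|grep -E "pos|contact"
```

```text
tcp_pos: [0.4437, 0.0142, 0.1796]
contact_force: [-6.4, -0.0, 4.2]
tcp_pos: [0.4457, 0.0144, 0.1796]
contact_force: [-6.4, -2.0, 4.4]
```

```bash
python3 -m inch '[[[0,-1,0,0,0,0,0],[0,-2,0,0,0,0,0],[0,-2,0,0,0,0,0]]]'|grep -E "pos|contact"
```

```text
tcp_pos: [0.4472, 0.0146, 0.1795]
contact_force: [-9.5, -2.0, 7.8]
```

```bash
python3 -m inch '[[[0,-0.5,0,0,0,0,0],[0,-1,0,0,0,0,0],[0,-1,0,0,0,0,0]]]'|grep -E "pos|contact"
```

```text
tcp_pos: [0.4478, 0.0147, 0.1795]
contact_force: [-12.8, -2.4, 9.8]
```

```bash
python3 -m inch '[[[0,-0.5,0,0,0,0,0],[0,-1,0,0,0,0,0],[0,-1,0,0,0,0,0],[0,-1,0,0,0,0,0]]]'|grep -E "pos|contact"
```

```text
tcp_pos: [0.4485, 0.0147, 0.1794]
contact_force: [-13.8, -1.9, 11.9]
```

```bash
python3 -m inch '[[[0,-0.5,0,0,0,0,0],[0,-1,0,0,0,0,0],[0,-1,0,0,0,0,0],[0,-1,0,0,0,0,0]]]'|grep -E "pos|contact"
```

```text
tcp_pos: [0.4492, 0.0148, 0.1794]
contact_force: [-16.8, -2.1, 12.9]
```

```bash
python3 -m inch '[[[0,-0.4,0,0,0,0,0],[0,-0.8,0,0,0,0,0],[0,-0.8,0,0,0,0,0],[0,-0.8,0,0,0,0,0]]]'|grep -E "pos|contact"
```

```text
tcp_pos: [0.4498, 0.0149, 0.1793]
contact_force: [-19.9, -3.0, 13.8]
```

```bash
python3 -m inch '[[[0,2,0,0,0,0,0],[0,4,0,0,0,0,0],[0,4,0,-2,0,0,0],[0,4,0,-2,0,0,0]]]'|grep -E "pos|contact";  python3 -m inch '[[[0,-2,0,0,0,0,0],[0,-3,0,0,0,0,0],[0,-3,0,0,0,0,0],[0,-3,0,0,0,0,0]]]'|grep -E "pos|contact"
```

```text
tcp_pos: [0.4484, 0.0148, 0.1819]
contact_force: [-0.4, -0.2, 0.8]
tcp_pos: [0.4494, 0.0149, 0.1814]
contact_force: [-15.7, -2.2, 12.1]
```

```bash
python3 -m inch '[[[0,3,0,0,0,0,0],[0,3,0,0,0,0,0],[0,1.5,0,0,0,0,0],[0,0.8,0,-0.4,0,0,0],[0,0,0,-0.8,0,0,0],[0,0,0,-0.8,0,0,0]]]'|grep -E "pos|contact|t:"
```

```text
t: 21.05
tcp_pos: [0.45, 0.015, 0.182]
eef_rot: [[-0.991, -0.134, -0.004], [-0.134, 0.991, -0.0], [0.004, 0.0, -1.0]]
contact_force: [-9.3, -0.9, -4.1]
```

```bash
python3 -m inch '[[[0,-0.5,0,0.1,0,0,0],[0,-0.8,0,0.2,0,0,0],[0,-0.8,0,0.2,0,0,0]]]'|grep -E "pos|contact|t:"
```

```text
t: 21.42
tcp_pos: [0.4505, 0.0151, 0.1817]
eef_rot: [[-0.991, -0.134, -0.005], [-0.134, 0.991, -0.0], [0.005, 0.0, -1.0]]
contact_force: [-11.6, -1.9, -1.0]
```

```bash
python3 -m inch '[[[0,-0.5,0,0,0,0,0],[0,-0.9,0,0,0,0,0],[0,-0.9,0,0,0,0,0]]]'|grep -E "pos|contact|t:"
```

```text
t: 21.8
tcp_pos: [0.451, 0.0151, 0.1817]
eef_rot: [[-0.991, -0.134, -0.006], [-0.134, 0.991, -0.001], [0.006, 0.0, -1.0]]
contact_force: [-13.7, -1.0, 2.5]
```

```bash
python3 -m inch '[[[0,-0.5,0,-0.2,0,0,0],[0,-0.9,0,-0.3,0,0,0],[0,-0.9,0,-0.3,0,0,0]]]'|grep -E "pos|contact|t:"
```

```text
t: 22.18
tcp_pos: [0.4518, 0.0152, 0.1819]
eef_rot: [[-0.991, -0.134, -0.006], [-0.134, 0.991, -0.001], [0.006, 0.0, -1.0]]
contact_force: [-14.5, -2.2, -2.9]
```

```bash
python3 -m inch '[[[0,-0.3,0,0.1,0,0,0],[0,-0.6,0,0.1,0,0,0],[0,-0.6,0,0.1,0,0,0]]]'|grep -E "pos|contact|t:"
```

```text
t: 22.55
tcp_pos: [0.4521, 0.0153, 0.1818]
eef_rot: [[-0.991, -0.134, -0.007], [-0.134, 0.991, -0.001], [0.007, 0.0, -1.0]]
contact_force: [-15.2, -1.0, -0.7]
```

```bash
python3 -m inch '[[[0,-0.5,0,0,0,0,0],[0,-0.5,0,0,0,0,0],[0,-0.5,0,0,0,0,0]]]'|grep -E "pos|contact|t:"; python3 -m inch '[[[0,3,0,0,0,0,0],[0,8,0,0,0,0,0],[0,18,0,0,0,0,0],[0,18,0,-50,0,0,0],[0,18,0,-100,0,0,0],[0,-10,-60,-130,0,0,0],[0,-20,-120,-130,0,0,0],[0,-20,-180,-130,0,0,0],[0,-20,-180,-130,0,0,0]]]'|grep -E "pos|contact|t:"
python3 - <<'E'
from h import *
A=snap("top");B=snap("side")
c=np.zeros((420,1120,3),np.uint8);c[:,:560]=cv2.resize(A[1][150:300,170:370],(560,420));c[:,560:]=cv2.resize(B[1][150:300,200:400],(560,420))
cv2.imwrite("pics/w5.png",cv2.resize(c,(800,300))[...,::-1])
print(arm.read_state()["qvel"])
E
```

```text
t: 22.92
tcp_pos: [0.4523, 0.0153, 0.1817]
eef_rot: [[-0.991, -0.134, -0.008], [-0.134, 0.991, -0.001], [0.008, 0.0, -1.0]]
contact_force: [-18.9, -2.5, 3.5]
t: 24.05
tcp_pos: [0.4981, -0.1645, 0.3126]
eef_rot: [[-0.992, -0.128, 0.001], [-0.128, 0.992, -0.002], [-0.001, -0.002, -1.0]]
contact_force: [0.2, 0.1, 0.3]
[-0.0419251  -0.00735411 -0.01531431  0.01375938 -0.00136187  0.00032879
 -0.01199478]
```

View pics/w5.png

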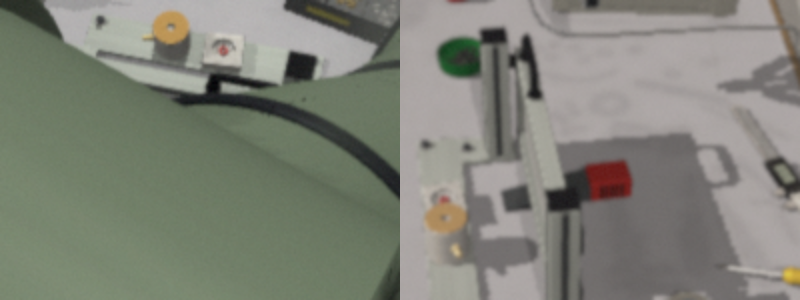

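The wedge lies square under the shut shield with its thin end out behind it at (515,198). The arm is clear, and the nest and block haven't moved.

```bash
python3 -c "
from plant import arm
print(arm.finish_job())"
```

```text
the job is handed in; nothing more can be done
None
```

I swung the shield shut against its stop, tapped the wedge in square under its free half to about 19 N (over the 16 N aim, under the 24 N limit), released it, and handed the job in at about 24 s. The hand-in returned no verdict, and I couldn't measure the wedge's remaining press on the shield.

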